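Run the pillow blocks down the greasing rail to the stop

TASK

Push the row of four blue pillow blocks along the greasing rail from behind, as one train, until the front one sits against the red end stop and all four are still touching one another, then take the hand clear. Slide them only: do not lift or tip any of them or let the row come apart, and leave the other things on the bench where they are.

Things in the scene. Friction and masses are not known exactly. Their poses are not given: they have to be found in the camera images.
- rail: fixed galvanized greasing rail, a straight shallow channel 400 mm long, screwed to the bench. Origin: its middle, at bench level. x runs along it, y across, z up. Floor 5 mm above the bench; two side lips rise to 15 mm above the bench, 74 mm clear between them, 86 mm over all. Dry sliding; the whole row moves under less than 12 N
- stop: red end stop, a fixed steel block across the rail near one end (either its +x or its -x end). 30 mm along the rail, 110 mm across, its top 55 mm above the bench. Origin: its middle, at bench level, 185 mm from the rail's middle; the face the row comes to lies 15 mm from the origin, towards the rail's middle
- open_end: two green cheeks 16 mm high, fixed outside the lips at the other, open end of the rail; nothing closes the rail there. Origin: midway between them, at bench level, 185 mm from the rail's middle
- block1: new blue pillow block, bare metal end faces, brass nipple on top. Foot 36 (x, along rail) x 70 (y, across) x 14 mm high, round-topped housing 40 wide, 42 high, nipple to 52 mm. Flat solid end faces at x = -18 and +18 mm: neighbours touch at 36 mm spacing. Loose, 0.16-0.25 kg, 2 mm side play. Origin: centre of underside. Order along the rail's +x: block1 to block4
- block2: new blue pillow block, bare metal end faces, brass nipple on top. Foot 36 (x, along rail) x 70 (y, across) x 14 mm high, round-topped housing 40 wide, 42 high, nipple to 52 mm. Flat solid end faces at x = -18 and +18 mm: neighbours touch at 36 mm spacing. Loose, 0.16-0.25 kg, 2 mm side play. Origin: centre of underside. 
- block3: new blue pillow block, bare metal end faces, brass nipple on top. Foot 36 (x, along rail) x 70 (y, across) x 14 mm high, round-topped housing 40 wide, 42 high, nipple to 52 mm. Flat solid end faces at x = -18 and +18 mm: neighbours touch at 36 mm spacing. Loose, 0.16-0.25 kg, 2 mm side play. Origin: centre of underside. 
- block4: new blue pillow block, bare metal end faces, brass nipple on top. Foot 36 (x, along rail) x 70 (y, across) x 14 mm high, round-topped housing 40 wide, 42 high, nipple to 52 mm. Flat solid end faces at x = -18 and +18 mm: neighbours touch at 36 mm spacing. Loose, 0.16-0.25 kg, 2 mm side play. Origin: centre of underside. 
- worn_block: loose rusty old pillow block of the same shape, 36 x 70 x 42 mm high, beside the rail, not part of the row. Origin: centre of the underside. To be left alone
- cracked_cap: loose dark cast iron bearing cap with a crack, an arch 30 x 86 x 30 mm high. Origin: centre of the underside. To be left alone
- split_collar: loose bent steel split collar lying flat, about 62 mm over all, 14 mm high. Origin: centre of the underside. To be left alone
- tin_cup: loose white enamel tin cup, 76 mm across, 70 mm high, handle at its +y. Origin: centre of the underside. To be left alone
- grease_tin: loose closed yellow grease tin, 68 mm across, 75 mm high. Origin: centre of the underside. To be left alone
- spare_ring: loose brass ring lying flat, 48 mm across, 14 mm high. Origin: centre of the underside. To be left alone
Mind the look-alikes: they are no part of the job. What is shaped like the block4 but purple is not meant.

How it is judged:
By the outcome, as a careful person would: the job done as asked, in the order asked, and still so for the second after the job is handed in, with the robot touching nothing.
It also fails if it takes over 35 s, if anything falls off the work surface, if the arm or the gripper's body presses on something with over 40 N, if the wrist force passes 120 N, or if a joint passes its speed limit or range.

ROBOT

A 6-joint arm with a two-finger parallel gripper is mounted at the origin on the work surface. World frame = base frame: x ahead of the robot, y to its left, z up, the work surface at z = 0. Lengths are in m, angles in rad, forces in N, time in s.
With the tool pointing down it reaches from about 0.35 to 0.875 m from the base axis. Payload 4.2 kg.
Tool frame: the origin (TCP) lies midway between the tips of the shut fingers; the grasp point (between the pads) lies grasp_offset behind it (grasp_offset is the distance from the TCP to the grasp point, in m); y points along the fingers, z is the direction in which the jaws open and shut, and the axes are right-handed (so a half turn about y gives the same grasp; the last joint's range is limited). The gripper opens to 87 mm and grips with 3 to 60 N. Pads are 19 mm wide; open, the fingers measure 117 mm over their backs; the gripper's body (75 mm by 190 mm) begins 51 mm behind the grasp point.
Start: joints at [1.522, 0.385, 0.008, 0, -1.194, -0.259], TCP at [0.189, 0.596, 0.187] pointing down, gripper open.
Joint ranges: [-3.14, 3.14], [-1.21, 2.06], [-1.07, 1.41], [-3.16, 2.05], [-2.99, -0.16], [-3.1, 3.1]. Speed limits (rad/s): [2.79, 2.79, 3.14, 3.14, 3.14, 3.14].

INTERFACE

Orientations are given as a unit quaternion [w, x, y, z].
In Python, from rig import * gives the robot as it stands.
- The arm moves only by the tool jog_arm, never from a script. Its argument "moves" is a list that holds one entry, the list of rows, each a list of 7 numbers: the turn, a rotation vector about the world's x, y, z in units of 5 degrees (1.0 is 5 degrees), then the shift along the world's x, y, z in units of 50 mm (1.0 is 50 mm), then the opening, from -1 (shut) to 1 (fully open). A call has 1 to 12 rows; each row shifts and turns the pose as measured when the row begins; what a row does not reach is not made up. A row lasts 1/8 s, in which the tool goes at most 62.5 mm and 10.7 degrees, less where a joint would pass 70% of its speed; a pose out of reach is approached as far as the arm can. A call is refused whole if a number of a shift passes 1 or a number of a turn 1, either way. A call with a gripper value outside its range is refused whole. The fingers move at their own pace and stop on an object; "newtons" is the grip in N (left out, the last holds). Time passes only in rows, so rows that do not move let the fingers close. It gives the time, the measured TCP pose, the force and the opening at its end, in the units of the state.
- observe(): the state, without advancing time (a new reading comes with each control period).
- get_image(name): name is "scene" or "top"; returns the picture (480x640x3 uint8, red, green, blue); there is no depth.
- camera_model(name): a dict with "vfov" (degrees; the focal length in pixels is half the picture's height over the tangent of half this angle, whatever the lens; pixels are square), "cx", "cy" (the principal point, pixels), "dist" ([k1, k2, p1, p2, k3] as OpenCV has them; the pictures are not rectified), "xyz" and "attitude" of the camera in the world. Camera axes: x right, y down, z forward; pixel columns grow to the right and rows downward; lengths in m; the calibration is good to about 2 mm. A picture is of the moment at which its call begins. camera_model takes no time and is no camera call.
- finish_job(): hands the job in, once; it reports no verdict.
The state is a dict: "time": time; "qpos": joint angles; "joint_vel": joint speeds; "joint_torque": joint torques, N m; "tool_pos": TCP position; "orientation": TCP orientation; "contact_force": force on the tool from outside, world axes, zero at the start; "moment": the same for the moment, N m; "width": finger opening in m.
Only numpy, scipy, OpenCV 4.12 (cv2) and the standard library are available. Lean on these libraries where they do the work, as an engineer would, in place of code of your own. Each camera call takes 0.05 s, during which the arm holds its last target.

## Working session

There is one attempt and no reset: what is moved stays moved. The work goes in short steps, Python scripts to look and compute and a tool call to move; the robot and the scene stay as the last step left them, time stands still between calls to the robot, and variables do not carry over. Pictures are saved under pics/ and viewed, and the job is handed in when it is done.

Besides the shell and the picture viewer there is one more tool, called after ">>>" by a JSON object that holds its "name" and its "arguments". jog_arm: Moves the arm, as the interface text tells. Its arguments: {"type":"object","properties":{"moves":{"type":"array","items":{"type":"array","items":{"type":"array","items":{"type":"number"}}}},"newtons":{"type":"number"}},"required":["moves"]}

```bash
mkdir -p pics
python3 - <<'E'
from rig import *
import cv2
for n in("scene","top"):
    cv2.imwrite(f"pics/{n}0.png",get_image(n)[:,:,::-1]); print(camera_model(n))
print(observe())
E
```

```text
{'vfov': 45.00372608868345, 'cx': 323.3734600645518, 'cy': 244.3219620749162, 'dist': array([-0.08378428,  0.        ,  0.        ,  0.        ,  0.        ]), 'xyz': array([1.01455732, 0.43898667, 0.54634509]), 'attitude': array([-0.16767735,  0.37046669,  0.82683167, -0.38857191])}
{'vfov': 51.89322779596128, 'cx': 314.4868665534628, 'cy': 236.66576676637558, 'dist': array([0.00122206, 0.        , 0.        , 0.        , 0.        ]), 'xyz': array([0.51794642, 0.03848928, 0.72236402]), 'attitude': array([ 0.02502615, -0.69989775,  0.71335955, -0.02519875])}
{'time': 0.1, 'qpos': array([ 1.52160545e+00,  3.85497215e-01,  6.76419918e-03, -4.36247247e-04,
       -1.19402548e+00, -2.58595103e-01]), 'joint_vel': array([-0.00055717, -0.00153342,  0.00336602,  0.00110648,  0.00190465,
        0.00132808]), 'joint_torque': array([-4.52236227e-04, -3.91694820e+01,  1.87933874e+01,  4.23192635e+00,
        1.34218097e-02, -7.74770047e-05]), 'tool_pos': array([0.18914918, 0.59504526, 0.18635896]), 'orientation': array([ 0.10851599, -0.10837584, -0.69803608,  0.69944591]), 'contact_force': array([0.26000354, 0.00588426, 0.53220943]), 'moment': array([-0.05891555,  0.03432807,  0.03600914]), 'width': 0.0870818846033807}
```

View pics/scene0.png

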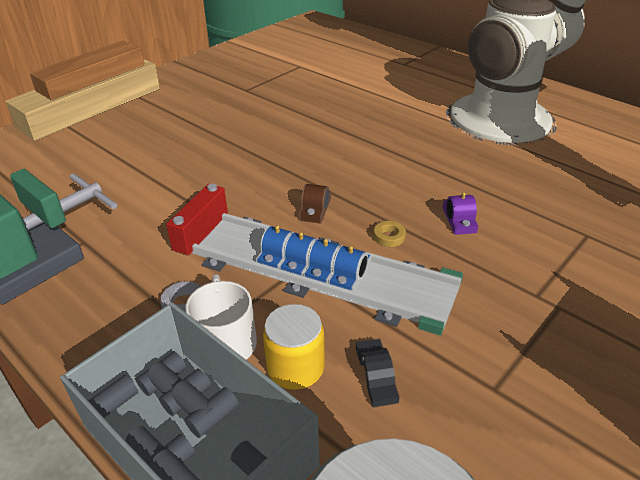

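View pics/top0.png

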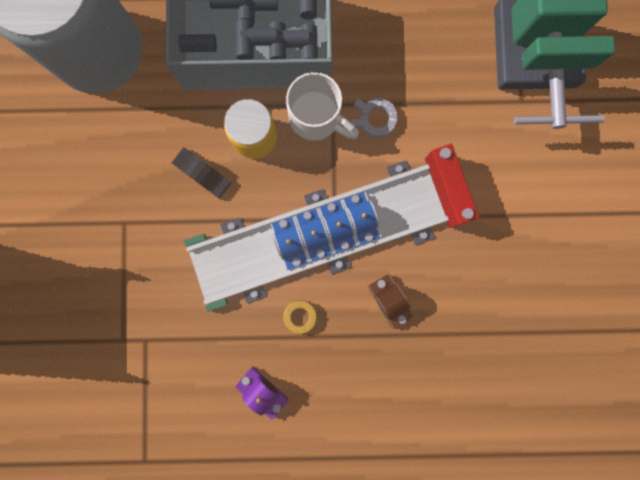

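```bash
cat > h.py <<'E'
from rig import *
import numpy as np, cv2
from scipy.spatial.transform import Rotation as R
def q2R(q): return R.from_quat([q[1],q[2],q[3],q[0]]).as_matrix()
def px2w(name,uv,z):
    c=camera_model(name); f=240/np.tan(np.radians(c['vfov']/2))
    K=np.array([[f,0,c['cx']],[0,f,c['cy']],[0,0,1]])
    n=cv2.undistortPoints(np.array(uv,float).reshape(-1,1,2),K,c['dist']).reshape(-1,2)
    d=np.c_[n,np.ones(len(n))]@q2R(c['attitude']).T
    p=np.array(c['xyz']); z=np.broadcast_to(z,len(d))
    return p+d*((z-p[2])/d[:,2])[:,None]
def w2px(name,P):
    c=camera_model(name); f=240/np.tan(np.radians(c['vfov']/2))
    K=np.array([[f,0,c['cx']],[0,f,c['cy']],[0,0,1]])
    Rm=q2R(c['attitude']); X=(np.array(P,float)-c['xyz'])@Rm
    return cv2.projectPoints(X.reshape(-1,1,3),np.zeros(3),np.zeros(3),K,c['dist'])[0].reshape(-1,2)
def crop(img,x0,y0,x1,y1,s,fn): cv2.imwrite(fn,cv2.resize(img[y0:y1,x0:x1,::-1],None,fx=s,fy=s,interpolation=cv2.INTER_CUBIC))
E
python3 - <<'E'
from h import *
import rig
print([k for k in dir(rig) if not k.startswith('__')])
print(getattr(rig,'grasp_offset',None))
o=observe();print(q2R(o['orientation']).round(3))
im=cv2.imread('pics/top0.png')[:,:,::-1]
crop(im,170,130,490,330,2.5,'pics/ctop.png')
im=cv2.imread('pics/scene0.png')[:,:,::-1]
crop(im,160,180,480,350,2.5,'pics/cscene.png')
E
```

```text
['MotionError', 'camera_model', 'finish_job', 'get_image', 'grasp_offset', 'observe']
0.0187
[[-0.953 -0.001 -0.303]
 [ 0.303 -0.002 -0.953]
 [-0.    -1.     0.002]]
```

View pics/ctop.png

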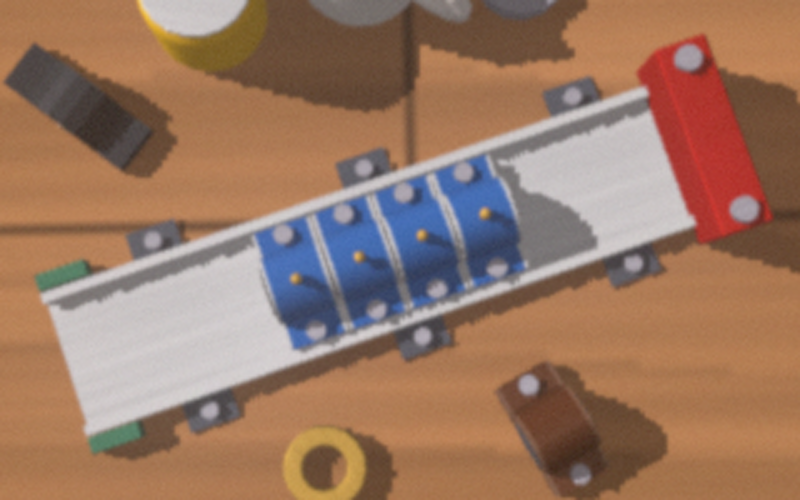

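View pics/cscene.png

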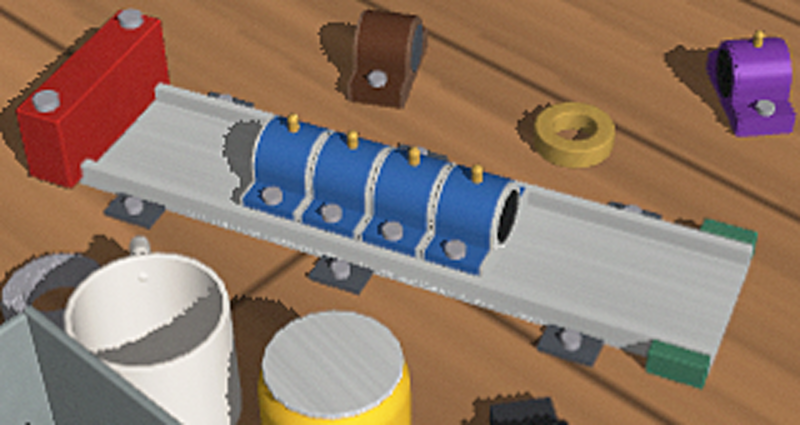

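Run:
```python
from h import *
T=lambda a:np.array(a)/2.5+[170,130]
A=px2w('top',T([[44,296],[90,434],[640,90],[692,226]]),.015);print(A.round(4))
N=px2w('top',T([[296,279],[359,257],[422,236],[485,214]]),.057);print(N.round(4))
print('spacing',np.linalg.norm(np.diff(N,axis=0),axis=1))
e=(A[2]-A[0])/np.linalg.norm(A[2]-A[0])+(A[3]-A[1])/np.linalg.norm(A[3]-A[1]);e/=np.linalg.norm(e);print(e)
n=np.array([-e[1],e[0],0])
o=(A[0]+A[1])/2+e*.2; print('mid',o,'width',(A[0]-A[1])@n)
print('block rail xy',((N-o)@e).round(4),((N-o)@n).round(4))
for nm,uv,z in [('tin top',(249,122),.075),('cup top',(314,101),.07),('collar',(377,118),.014),('cap',(202,173),.03),('worn',(390,302),.042),('ring',(300,317),.014),('purple',(262,394),.042)]:
    p=px2w('top',[uv],z)[0]; print(nm,p.round(3),'rail',((p-o)@e).round(3),((p-o)@n).round(3))
o_=observe(); tz=q2R(o_['orientation'])[:,2]; print(np.degrees(np.arctan2(e[1],e[0])),np.degrees(np.arctan2(n[1],n[0])),np.degrees(np.arctan2(tz[1],tz[0])))
for s in (-.15,-.1,-.09,-.07,.01): print(s,(o+e*s).round(4))
for sgn in [(1,)]: 
  S=px2w('top',T([[640,72],[700,240]]),.055); print('stop face',((S-o)@e))
# verify in scene with projected corners
im=cv2.imread('pics/scene0.png')
for s in (-.2,.2):
  for w in(-.043,.043):
    u=w2px('scene',[o+e*s+n*w+[0,0,0]])[0]; cv2.circle(im,tuple(int(v) for v in u.round()),2,(0,0,255),-1)
for x in (N-o)@e:
    u=w2px('scene',[o+e*x+[0,0,.057-.015]])[0]; cv2.circle(im,tuple(int(v) for v in u.round()),2,(0,255,0),-1)
cv2.imwrite('pics/chk.png',im[150:390,140:500].repeat(2,0).repeat(2,1))
```

```text
[[ 0.5549  0.2203  0.015 ]
 [ 0.4757  0.1941  0.015 ]
 [ 0.6681 -0.126   0.015 ]
 [ 0.5881 -0.1532  0.015 ]]
[[ 0.5593  0.0733  0.057 ]
 [ 0.5706  0.039   0.057 ]
 [ 0.5813  0.0046  0.057 ]
 [ 0.5927 -0.0298  0.057 ]]
spacing [0.03608353 0.03599565 0.03626113]
[ 0.30935131 -0.95094783  0.        ]
mid [0.57714914 0.01699446 0.015     ] width 0.08338568645033173
block rail xy [-0.059  -0.0229  0.0131  0.0493] [0.0004 0.0005 0.0001 0.0003]
tin top [0.719 0.123 0.075] rail -0.056 0.168
cup top [0.748 0.035 0.07 ] rail 0.036 0.168
collar [ 0.741 -0.057  0.014] rail 0.121 0.133
cap [0.661 0.196 0.03 ] rail -0.144 0.135
worn [ 0.475 -0.064  0.042] rail 0.045 -0.122
ring [0.454 0.061 0.014] rail -0.08 -0.103
purple [0.354 0.113 0.042] rail -0.16 -0.182
-71.97985840979106 18.02014159020894 -107.64406266610682
-0.15 [0.5307 0.1596 0.015 ]
-0.1 [0.5462 0.1121 0.015 ]
-0.09 [0.5493 0.1026 0.015 ]
-0.07 [0.5555 0.0836 0.015 ]
0.01 [0.5802 0.0075 0.015 ]
stop face [0.15609487 0.15519049]
```

View pics/chk.png

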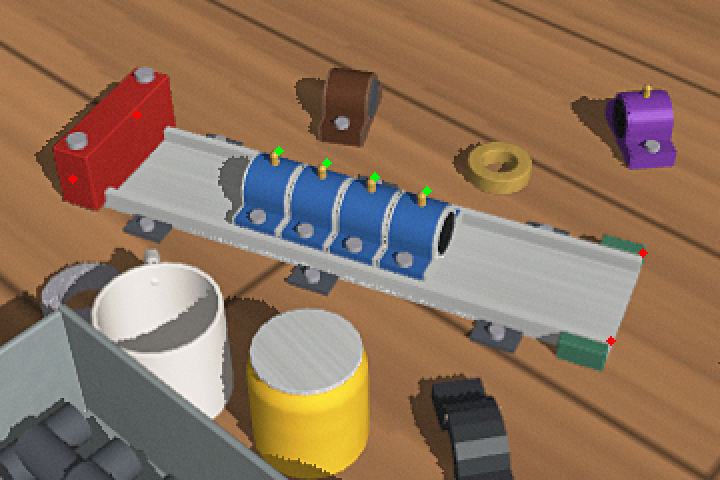

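>>> {"name": "jog_arm", "arguments": {"moves": [[[0, 0, -0.98, 0.64, -0.84, 0, -1], [0, 0, -0.98, 0.64, -0.84, 0, -1], [0, 0, -0.98, 0.64, -0.84, 0, -1], [0, 0, -0.98, 0.64, -0.84, 0, -1], [0, 0, -0.98, 0.64, -0.84, 0, -1], [0, 0, -0.98, 0.64, -0.84, 0, -1], [0, 0, -0.98, 0.64, -0.84, 0, -1], [0, 0, -0.98, 0.64, -0.84, 0, -1], [0, 0, -0.98, 0.64, -0.84, 0, -1], [0, 0, -0.98, 0.64, -0.84, 0, -1], [0, 0, 0, 0, 0, 0, -1]]], "newtons": 20}}

```text
time: 1.48
tool_pos: [0.5141, 0.1589, 0.1808]
orientation: [0.398, -0.395, -0.582, 0.589]
contact_force: [-0.2, 0.9, -0.3]
width: 0.0004
```

```bash
cat >> h.py <<'E'
e=np.array([.30935,-.95095,0]);n=np.array([.95095,.30935,0]);o=np.array([.57715,.01699,0])
def st():
    s=observe();M=q2R(s['orientation']);p=np.array(s['tool_pos'])
    print('t',s['time'],'p',p.round(4),'rail',((p-o)@e).round(4),((p-o)@n).round(4),'jaw yaw',np.degrees(np.arctan2(M[1,2],M[0,2])).round(2),'fing',M[:,1].round(3),'F',np.round(s['contact_force'],1),'w',s['width'])
    return s
E
python3 - <<'E'
from h import *
st(); t=o-.12*e; print(t)
E
```

```text
t 1.475 p [0.5141 0.1589 0.1808] rail -0.1544 -0.0161 jaw yaw -158.18 fing [-0.009 -0.005 -1.   ] F [-0.2  0.9 -0.3] w 0.00038610580276486655
[0.540028 0.131104 0.      ]
```

>>> {"name": "jog_arm", "arguments": {"moves": [[[0, 0, -0.76, 0.52, -0.56, 0, -1], [-0.95, -0.31, 0, 0, 0, -0.8, -1], [0, 0, 0, 0, 0, -0.8, -1], [0, 0, 0, 0, 0, -0.7, -1], [0, 0, 0, 0, 0, 0, -1]]]}}

```text
time: 2.1
tool_pos: [0.5397, 0.1307, 0.0626]
orientation: [0.392, -0.439, -0.55, 0.593]
contact_force: [-0.2, -0.4, 0.6]
width: 0.0004
```

Run:
```python
from h import *
st()
crop(get_image('top'),170,130,490,330,2.5,'pics/c1.png')
```

```text
t 2.1 p [0.5397 0.1307 0.0626] rail -0.1198 -0.0005 jaw yaw -162.08 fing [ 0.018 -0.089 -0.996] F [-0.2 -0.4  0.6] w 0.00038669036025069817
```

View pics/c1.png

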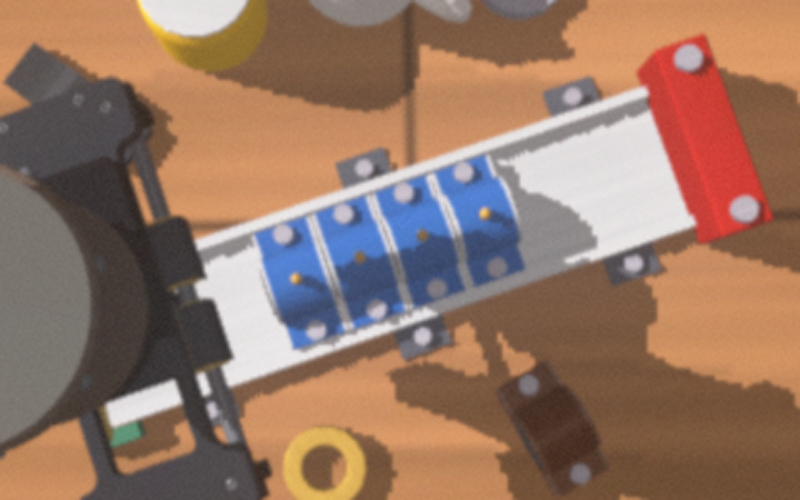

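>>> {"name": "jog_arm", "arguments": {"moves": [[[0, 0, 0, 0, 0, -0.6, -1], [0, 0, 0, 0, 0, -0.3, -1], [0, 0, 0, 0, 0, 0, -1]]]}}

```text
time: 2.52
tool_pos: [0.5455, 0.1348, 0.0242]
orientation: [0.388, -0.441, -0.555, 0.589]
contact_force: [0.6, -0.1, -0.5]
width: 0.0004
```

Run:
```python
from h import *
st()
crop(get_image('scene'),160,130,480,350,2.5,'pics/c2.png')
```

```text
t 2.525 p [0.5455 0.1348 0.0242] rail -0.1219 0.0063 jaw yaw -161.85 fing [ 0.032 -0.082 -0.996] F [ 0.6 -0.1 -0.5] w 0.00035538355456586607
```

View pics/c2.png

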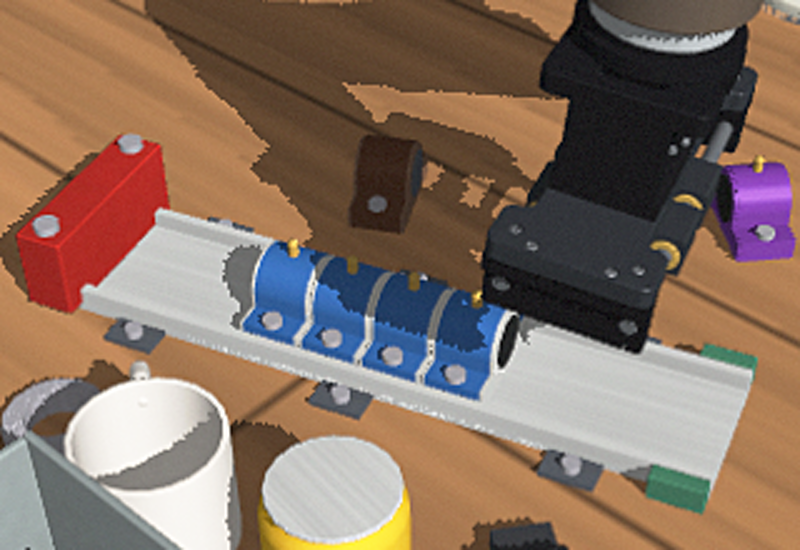

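Run:
```python
from h import *
s=st();print(s['qpos'],s['joint_vel'])
```

```text
t 2.575 p [0.546  0.1351 0.0248] rail -0.122 0.007 jaw yaw -161.85 fing [ 0.034 -0.081 -0.996] F [0.5 0.2 0.8] w 0.0002458427194596515
[ 0.58338322  0.44634257 -0.40944538  0.12916894 -0.73611121 -0.36359015] [-3.26177904e-03 -1.01320342e-02  8.66980346e-03  4.02859902e-06
 -1.00094061e-04 -8.21463068e-04]
```

>>> {"name": "jog_arm", "arguments": {"moves": [[[0, 0, 0, -0.12, -0.08, -0.12, -1], [0, 0, 0, 0, 0, -0.12, -1]]]}}

```text
time: 2.82
tool_pos: [0.5412, 0.1318, 0.0147]
orientation: [0.387, -0.442, -0.557, 0.587]
contact_force: [0.7, -0.6, -1.0]
width: 0.0
```

Run:
```python
from h import *
s=st();print(s['qpos'],s['joint_vel'])
```

```text
t 2.825 p [0.5412 0.1318 0.0147] rail -0.1203 0.0013 jaw yaw -161.83 fing [ 0.038 -0.079 -0.996] F [ 0.7 -0.6 -1. ] w 1.9376443703485993e-05
[ 0.58309798  0.45057275 -0.43900099  0.13552854 -0.69779154 -0.37118212] [-0.00034236  0.0659352  -0.02593575  0.029769    0.12702094 -0.02285477]
```

>>> {"name": "jog_arm", "arguments": {"moves": [[[0, 0, 0, 0.06, -0.19, -0.04, -1], [0, 0, 0, 0.06, -0.19, -0.02, -1], [0, 0, 0, 0.02, -0.08, 0, -1], [0, 0, 0, 0.02, -0.06, 0, -1], [0, 0, 0, 0.02, -0.06, 0, -1]]]}}

```text
time: 3.45
tool_pos: [0.5511, 0.1003, 0.0117]
orientation: [0.387, -0.442, -0.557, 0.587]
contact_force: [-0.2, 0.1, 0.9]
width: 0.0002
```

Run:
```python
from h import *
s=st()
crop(get_image('scene'),160,130,480,350,2.5,'pics/c3.png')
```

```text
t 3.45 p [0.5511 0.1003 0.0117] rail -0.0873 0.001 jaw yaw -161.86 fing [ 0.038 -0.079 -0.996] F [-0.2  0.1  0.9] w 0.00020859737415274962
```

View pics/c3.png

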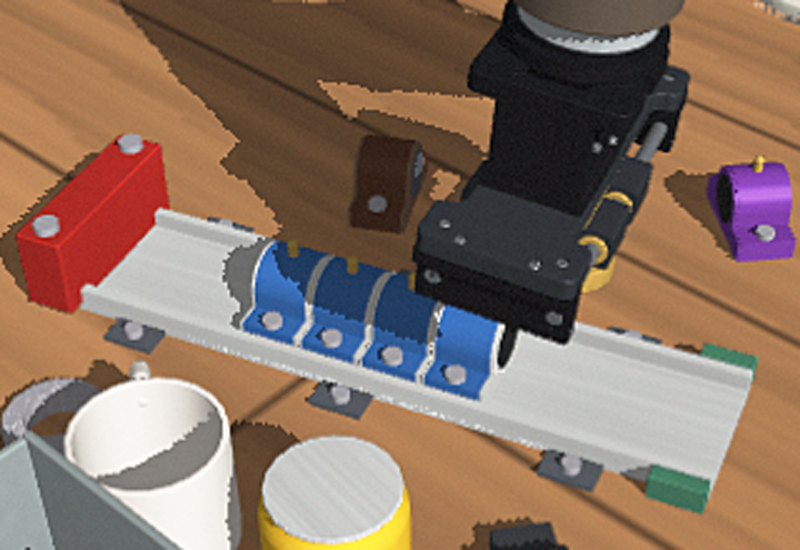

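>>> {"name": "jog_arm", "arguments": {"moves": [[[0, 0, 0, 0.015, -0.045, 0, -1], [0, 0, 0, 0.015, -0.045, 0, -1], [0, 0, 0, 0.015, -0.045, 0, -1], [0, 0, 0, 0.015, -0.045, 0, -1]]]}}

```text
time: 4.0
tool_pos: [0.5544, 0.091, 0.0118]
orientation: [0.387, -0.442, -0.557, 0.587]
contact_force: [0.2, 0.7, 1.3]
width: 0.0003
```

Run:
```python
from h import *
s=st()
```

```text
t 4.0 p [0.5544 0.091  0.0118] rail -0.0774 0.0013 jaw yaw -161.83 fing [ 0.039 -0.079 -0.996] F [0.2 0.7 1.3] w 0.00033064378878255033
```

>>> {"name": "jog_arm", "arguments": {"moves": [[[0, 0, 0, 0.015, -0.045, 0, -1], [0, 0, 0, 0.015, -0.045, 0, -1], [0, 0, 0, 0.015, -0.045, 0, -1], [0, 0, 0, 0.015, -0.045, 0, -1]]]}}

```text
time: 4.5
tool_pos: [0.5584, 0.0823, 0.0126]
orientation: [0.387, -0.442, -0.558, 0.586]
contact_force: [-0.2, 1.5, 2.1]
width: 0.0004
```

Run:
```python
from h import *
s=st()
a=get_image('top');crop(a,170,130,490,330,2.5,'pics/c4.png')
```

```text
t 4.5 p [0.5584 0.0823 0.0126] rail -0.0679 0.0024 jaw yaw -161.8 fing [ 0.041 -0.078 -0.996] F [-0.2  1.5  2.1] w 0.00044746543386376894
```

View pics/c4.png

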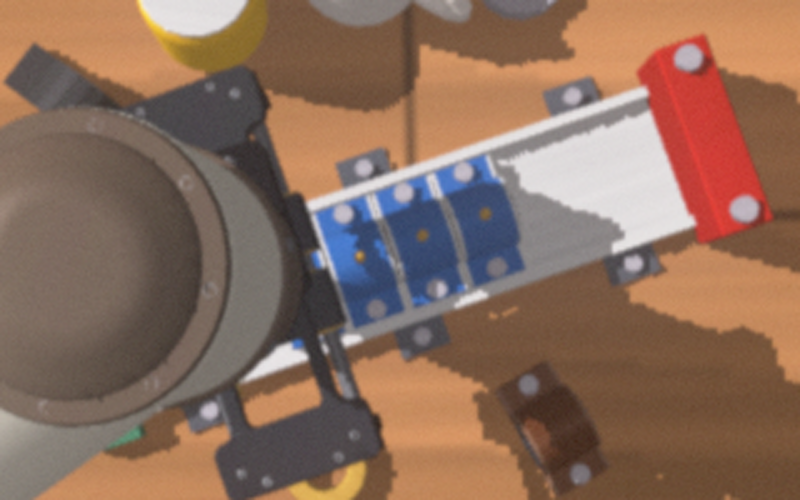

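Run:
```python
from h import *
s=st()
crop(get_image('scene'),230,190,430,340,4,'pics/c5.png')
```

```text
t 4.55 p [0.5585 0.0821 0.0126] rail -0.0677 0.0024 jaw yaw -161.81 fing [ 0.041 -0.078 -0.996] F [-0.9  0.6  1.8] w 0.0007399368722026877
```

View pics/c5.png

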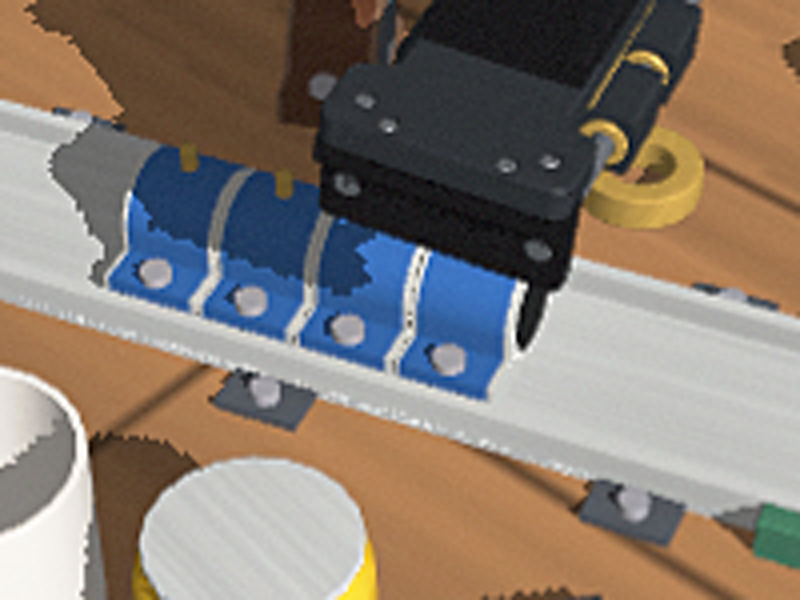

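Run:
```python
from h import *
s=st();p=np.array(s['tool_pos'])
print(((w2px('scene',[p,p+[0,0,.04],p-.0095*e,p-.0095*e+n*.015,p+.0095*e+n*.015])-[230,190])*4).round())
# block rear face bottom corners in scene, for rear face at s=-.077
for x in(-.077,-.07,-.065): print(x,((w2px('scene',[o+e*x+n*.035+[0,0,.005],o+e*x+n*.035+[0,0,.019]])-[230,190])*4).round().tolist())
# measured: near bottom corner ~ (488,398), top (498,372)?
P=px2w('scene',np.array([[488,398]])/4+[230,190],.005)[0];print((P-o)@e,(P-o)@n)
P=px2w('scene',np.array([[156,272],[251,300],[348,330],[449,359]])/4+[230,190],.021)
print((P-o)@e,(P-o)@n)
P=px2w('top',np.array([[282,235],[344,214],[403,193],[463,172],[316,331],[377,310],[437,289],[497,267]])/2.5+[170,130],.021)
print((P-o)@e,(P-o)@n)
```

```text
t 4.6 p [0.5585 0.0822 0.0126] rail -0.0677 0.0024 jaw yaw -161.81 fing [ 0.041 -0.078 -0.996] F [0.7 1.3 0.9] w 0.0007051842697894592
[[509. 330.]
 [512. 240.]
 [535. 337.]
 [519. 366.]
 [466. 350.]]
-0.077 [[498.0, 416.0], [499.0, 385.0]]
-0.07 [[478.0, 410.0], [479.0, 379.0]]
-0.065 [[464.0, 406.0], [465.0, 375.0]]
-0.0708459532979189 0.028477905258012352
[ 0.05123865  0.01476754 -0.02165625 -0.05801498] [0.03169732 0.03164289 0.03223785 0.03186978]
[-0.05952852 -0.02212333  0.01374809  0.05024641 -0.05897456 -0.02231327
  0.01389712  0.05038438] [ 0.02956366  0.02936891  0.02973601  0.02991604 -0.02860152 -0.02867821
 -0.02856846 -0.02791967]
```

Run:
```python
from h import *
P=px2w('scene',np.array([[325,212],[570,285],[325,212],[570,285]])/4+[230,190],[.082,.082,.095,.095])
print((P-o)@e,(P-o)@n)
P=px2w('top',np.array([[250,68],[378,458],[240,500]])/2.5+[170,130],[.12]*3)
print((P-o)@e,(P-o)@n)
```

```text
[-0.02085873 -0.10322367 -0.02772141 -0.10778043] [0.045265   0.04727419 0.05929771 0.06125064]
[-0.04472876 -0.04770888 -0.1173249 ] [ 0.10221191 -0.09951242 -0.09668937]
```

Run:
```python
import cv2
a=cv2.imread('pics/scene0.png');cv2.imwrite('pics/d1.png',cv2.resize(a[210:280,320:390],None,fx=8,fy=8,interpolation=cv2.INTER_CUBIC))
```

```text
(no output)
```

View pics/d1.png

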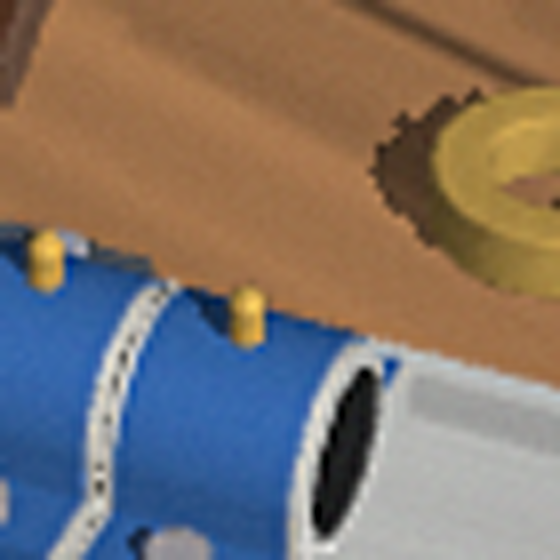

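Run:
```python
from h import *
a=get_image('scene')
b=np.clip((a/255.)**.5*255,0,255).astype('uint8')
z=np.hstack([cv2.imread('pics/scene0.png')[230:300,330:400],b[230:300,330:400,::-1]])
cv2.imwrite('pics/d2.png',cv2.resize(z,None,fx=5.6,fy=5.6,interpolation=cv2.INTER_CUBIC))
```

```text
(no output)
```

View pics/d2.png

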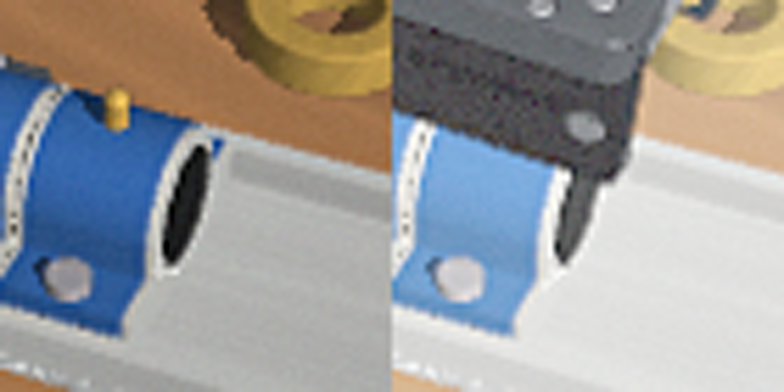

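>>> {"name": "jog_arm", "arguments": {"moves": [[[0, 0, 0, -0.02, 0.04, 0, -1], [0, 0, 0, -0.04, 0.11, 0, -1], [0, 0, 0, -0.06, 0.19, 0, -1], [0, 0, 0, -0.06, 0.19, 0.1, -1], [0, 0, 0, 0, 0, 0.9, -1], [0, 0, 0, 0, 0, 1, -1], [0, 0, 0, 0, 0, 1, -1], [0, 0, 0, 0, 0, 1, -1], [0, 0, 0, 0, 0, 0, -1]]]}}

```text
time: 5.78
tool_pos: [0.545, 0.1124, 0.2189]
orientation: [0.386, -0.441, -0.558, 0.588]
contact_force: [-0.4, 1.0, -0.0]
width: 0.0001
```

Run:
```python
from h import *
s=st();p=np.array(s['tool_pos'])
a=get_image('scene');cv2.imwrite('pics/e1.png',a[:,:,::-1]);print(w2px('scene',[p]),w2px('top',[p]))
b=get_image('top');cv2.imwrite('pics/e2.png',b[:,:,::-1])
```

```text
t 5.775 p [0.545  0.1124 0.2189] rail -0.1007 -0.0011 jaw yaw -161.6 fing [ 0.038 -0.08  -0.996] F [-0.4  1.  -0. ] w 0.00013386224504780561
[[390.6352398  142.49401476]] [[241.87428142 246.65650194]]
```

View pics/e1.png

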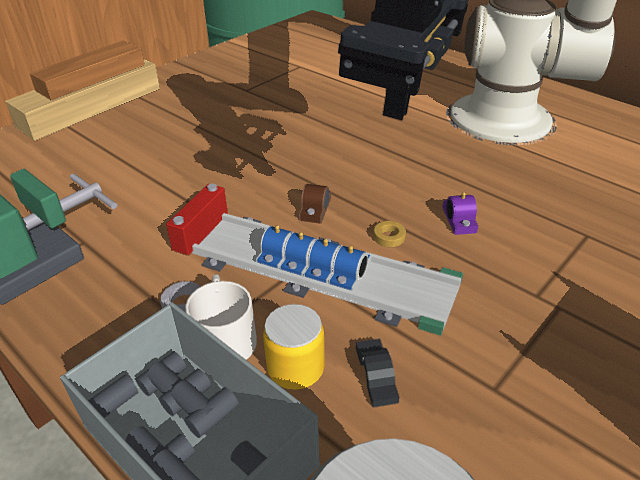

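View pics/e2.png

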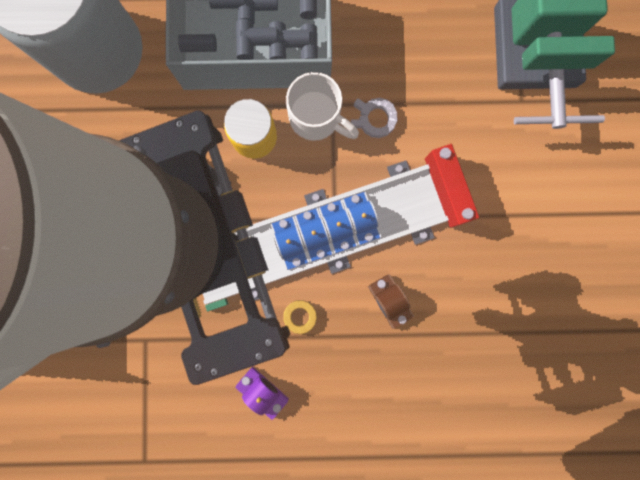

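Run:
```python
from h import *
a=cv2.imread('pics/e1.png')[:,:,::-1]; a=np.clip((a/255.)**.6*255,0,255).astype('uint8')
crop(a,320,0,480,150,5,'pics/e3.png')
b=cv2.imread('pics/e2.png')[:,:,::-1];b=np.clip((b/255.)**.6*255,0,255).astype('uint8')
crop(b,110,100,310,250,4,'pics/e4.png')
```

View pics/e3.png

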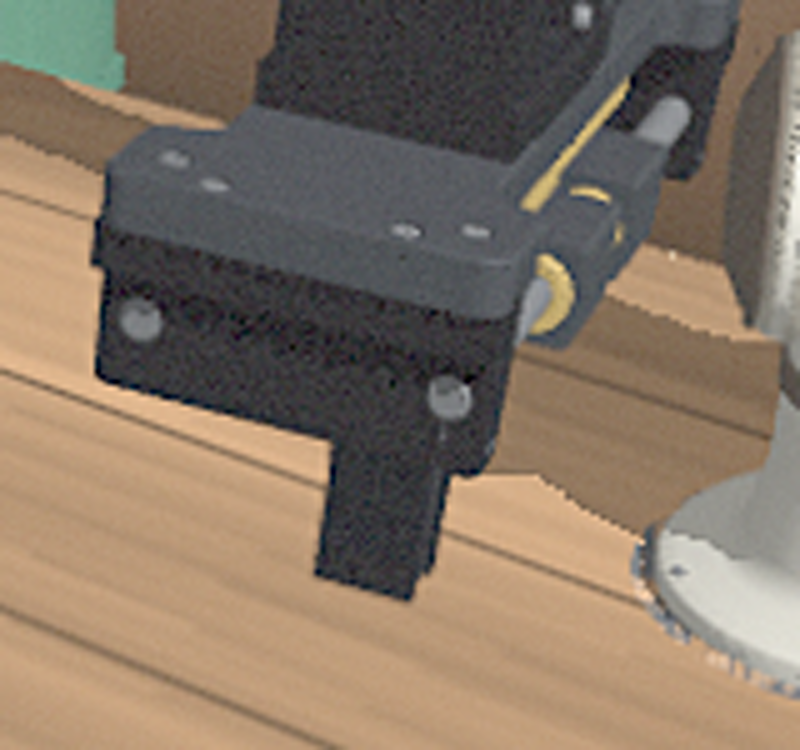

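View pics/e4.png

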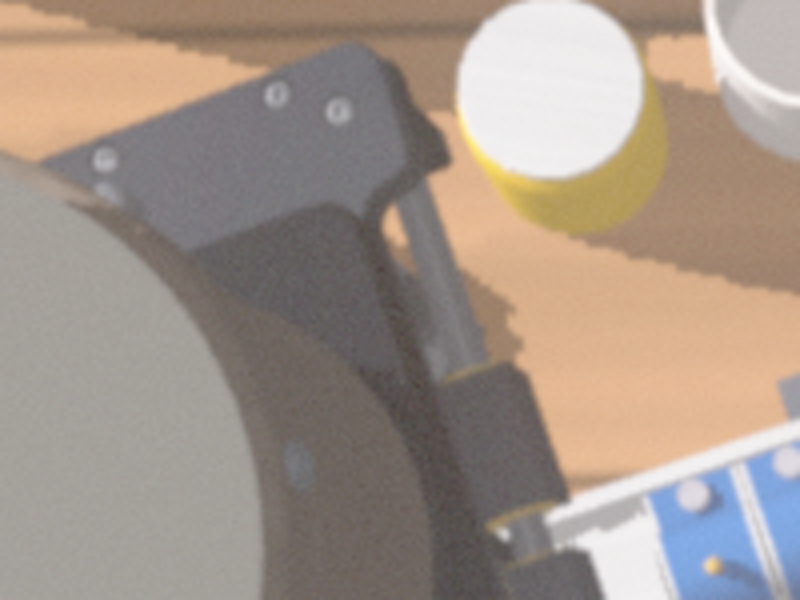

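Run:
```python
from h import *
def ray(nm,uv):
    a=px2w(nm,[uv],0.0)[0]; c=np.array(camera_model(nm)['xyz']); d=a-c; return c,d/np.linalg.norm(d)
def tri(us,ut):
    c1,d1=ray('scene',us);c2,d2=ray('top',ut)
    A=np.array([d1,-d2]).T; t=np.linalg.lstsq(A,c2-c1,rcond=None)[0]
    p,q=c1+d1*t[0],c2+d2*t[1]; return (p+q)/2,np.linalg.norm(p-q)
for us,ut in [((175,158),(338,110)),((213,185),(277,95)),((405,230),(105,158))]:
    P,g=tri(np.array(us)/5+[320,0],np.array(ut)/4+[110,100]); print(P.round(4),'gap',g.round(4),'rail',((P-o)@e).round(4),((P-o)@n).round(4))
# finger: depth by offsets
p=np.array([.545,.1124,.2189])
for dz in(0,.02,.03,.04,.05):
  for nn in(.0075,.015):
    q=p+[0,0,dz]+nn*n; print(dz,nn,w2px('scene',[q+.0095*e,q-.0095*e]).round(1).tolist())
print('measured', [[383,114.6],[402.4,120]])
# check: blocks triangulated: front nipple
P,g=tri((278,228),(364,215.6));print(P,g)
```

```text
[0.6252 0.1237 0.3685] gap 0.0015 rail -0.0866 0.0788
[0.6286 0.1351 0.3673] gap 0.0017 rail -0.0964 0.0855
[0.618  0.1678 0.3646] gap 0.0011 rail -0.1307 0.0855
0 0.0075 [[380.3, 144.0], [396.6, 147.4]]
0 0.015 [[378.0, 147.1], [394.4, 150.6]]
0.02 0.0075 [[381.2, 128.0], [397.8, 131.3]]
0.02 0.015 [[378.9, 131.0], [395.6, 134.5]]
0.03 0.0075 [[381.7, 119.7], [398.5, 123.1]]
0.03 0.015 [[379.4, 122.8], [396.3, 126.1]]
0.04 0.0075 [[382.2, 111.3], [399.1, 114.6]]
0.04 0.015 [[379.8, 114.3], [396.9, 117.7]]
0.05 0.0075 [[382.7, 102.8], [399.8, 106.0]]
0.05 0.015 [[380.3, 105.7], [397.5, 109.0]]
measured [[383, 114.6], [402.4, 120]]
[ 0.59365047 -0.03080966  0.05140252] 0.0011005061237868595
```

Run:
```python
from h import *
P=px2w('top',[np.array([360,45])/4+[110,100], np.array([380,60])/4+[110,100],[193,366],[281,340],[266,346]],[.367]*5)
for q in P: print('top',((q-o)@e).round(4),((q-o)@n).round(4))
c=np.array(camera_model('scene')['xyz'])
for nm,uv in [('topL',(108,170)),('topR',(510,262)),('botL',(97,377)),('botR',(480,472)),('midL',(103,235)),('tipL',(315,573)),('tipR',(412,600))]:
    a=px2w('scene',[np.array(uv)/5+[320,0]],0.)[0]; d=a-c
    for nn in ((.095,.1) if nm[:3]!='tip' else (.0075,.015)):
        t=(nn-(c-o)@n)/(d@n); q=c+t*d; print(nm,nn,'s',((q-o)@e).round(4),'z',q[2].round(4))
```

```text
top -0.0799 0.0893
top -0.0773 0.0854
top -0.1421 -0.0844
top -0.0773 -0.0876
top -0.0887 -0.0881
topL 0.095 s -0.0799 z 0.3708
topL 0.1 s -0.082 z 0.3727
topR 0.095 s -0.1511 z 0.3656
topR 0.1 s -0.1524 z 0.3676
botL 0.095 s -0.0781 z 0.333
botL 0.1 s -0.0802 z 0.3354
botR 0.095 s -0.1493 z 0.328
botR 0.1 s -0.1506 z 0.3304
midL 0.095 s -0.0791 z 0.3592
midL 0.1 s -0.0812 z 0.3613
tipL 0.0075 s -0.0926 z 0.2558
tipL 0.015 s -0.0951 z 0.2599
tipR 0.0075 s -0.1145 z 0.254
tipR 0.015 s -0.1167 z 0.258
```

>>> {"name": "jog_arm", "arguments": {"moves": [[[0, 0, 0, -0.14, 0.48, -0.4, -1], [0, 0, 0, 0, 0, -0.9, -1], [0, 0, 0, 0, 0, -0.9, -1], [0, 0, 0, 0, 0, -0.9, -1], [0, 0, 0, 0, 0, -0.5, -1], [0, 0, 0, 0, 0, 0, -1]]]}}

```text
time: 6.62
tool_pos: [0.5272, 0.1337, 0.021]
orientation: [0.39, -0.436, -0.55, 0.596]
contact_force: [-0.2, -0.8, 0.1]
width: 0.0004
```

Run:
```python
from h import *
s=st();print(s['qpos'])
```

```text
t 6.625 p [0.5272 0.1337 0.021 ] rail -0.1265 -0.0114 jaw yaw -161.63 fing [ 0.014 -0.091 -0.996] F [-0.2 -0.8  0.1] w 0.0004210576716092081
[ 0.59937115  0.43676082 -0.43859345  0.12363013 -0.73927516 -0.3712341 ]
```

>>> {"name": "jog_arm", "arguments": {"moves": [[[0, 0, 0, 0.21, 0.07, 0, -1], [0, 0, 0, 0, 0, -0.15, -1], [0, 0, 0, 0, 0, -0.15, -1], [0, 0, 0, 0, 0, 0, -1]]]}}

```text
time: 7.12
tool_pos: [0.54, 0.1386, 0.0073]
orientation: [0.39, -0.437, -0.551, 0.595]
contact_force: [-1.0, 0.6, -0.6]
width: 0.0003
```

Run:
```python
from h import *
s=st();p=np.array(s['tool_pos'])
a=get_image('scene');a=np.clip((a/255.)**.6*255,0,255).astype('uint8')
crop(a,280,150,480,300,4,'pics/f1.png');print((w2px('scene',[p,p+[0,0,.037]])-[280,150])*4)
```

```text
t 7.125 p [0.54   0.1386 0.0073] rail -0.1271 0.0023 jaw yaw -161.6 fing [ 0.018 -0.089 -0.996] F [-1.   0.6 -0.6] w 0.0003294433038226388
[[474.44551302 549.20031758]
 [482.88501195 466.7378072 ]]
```

View pics/f1.png

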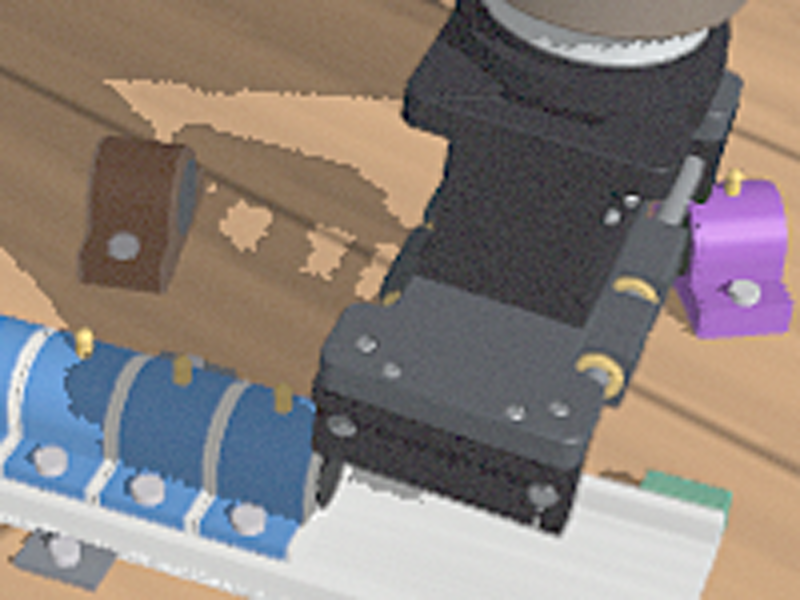

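>>> {"name": "jog_arm", "arguments": {"moves": [[[0, 0, 0, 0, 0, -0.16, -1], [0, 0, 0, 0, 0, -0.16, -1], [0, 0, 0, 0, 0, -0.16, -1], [0, 0, 0, 0, 0, 0, -1]]]}}

```text
time: 7.68
tool_pos: [0.5401, 0.1386, -0.0177]
orientation: [0.389, -0.437, -0.551, 0.595]
contact_force: [-1.0, 0.4, -0.1]
width: 0.0004
```

Run:
```python
from h import *
s=st();print(s['moment'])
```

```text
t 7.675 p [ 0.5401  0.1386 -0.0177] rail -0.1271 0.0024 jaw yaw -161.59 fing [ 0.018 -0.089 -0.996] F [-1.   0.4 -0.1] w 0.0003860694528368265
[0.27956456 0.02180158 0.0256522 ]
```

>>> {"name": "jog_arm", "arguments": {"moves": [[[0, 0, 0, 0, 0, -0.06, -1], [0, 0, 0, 0, 0, -0.05, -1], [0, 0, 0, 0, 0, -0.05, -1]]]}}

```text
time: 8.05
tool_pos: [0.5405, 0.1389, -0.0259]
orientation: [0.389, -0.437, -0.552, 0.594]
contact_force: [0.8, -0.8, 0.2]
width: 0.0004
```

Run:
```python
from h import *
s=st();print(s['moment'])
a=get_image('scene');a=np.clip((a/255.)**.6*255,0,255).astype('uint8')
crop(a,280,150,480,300,4,'pics/f2.png')
```

```text
t 8.05 p [ 0.5405  0.1389 -0.0259] rail -0.1273 0.0029 jaw yaw -161.58 fing [ 0.019 -0.088 -0.996] F [ 0.8 -0.8  0.2] w 0.00037437539876812787
[ 0.20188459 -0.03505255  0.0072089 ]
```

View pics/f2.png

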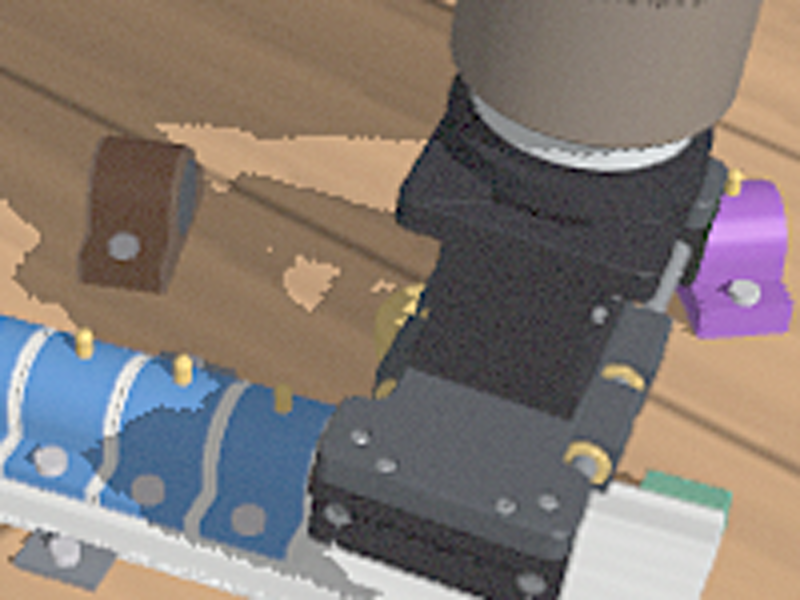

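Run:
```python
from h import *
c=np.array(camera_model('scene')['xyz'])
for uv in [(310,537),(550,598),(325,410)]:
    a=px2w('scene',[np.array(uv)/4+[280,150]],0.)[0]; d=a-c
    t=(.097-(c-o)@n)/(d@n); q=c+t*d; print('s',((q-o)@e).round(4),'z',q[2].round(4))
```

```text
s -0.1032 z 0.0875
s -0.1739 z 0.0911
s -0.1061 z 0.1362
```

>>> {"name": "jog_arm", "arguments": {"moves": [[[0, 0, 0, 0, 0, -0.04, -1]]]}}

```text
time: 8.22
tool_pos: [0.5404, 0.1388, -0.0282]
orientation: [0.389, -0.437, -0.552, 0.594]
contact_force: [1.2, 0.7, -0.6]
width: 0.0006
```

>>> {"name": "jog_arm", "arguments": {"moves": [[[0, 0, 0, 0.05, -0.19, -0.01, -1], [0, 0, 0, 0.05, -0.19, 0, -1], [0, 0, 0, 0.05, -0.19, 0, -1], [0, 0, 0, 0.015, -0.06, 0, -1], [0, 0, 0, 0.015, -0.05, 0, -1]]]}}

```text
time: 8.85
tool_pos: [0.5501, 0.102, -0.0286]
orientation: [0.389, -0.437, -0.552, 0.594]
contact_force: [-1.1, -0.1, -0.8]
width: 0.0
```

Run:
```python
from h import *
s=st()
```

```text
t 8.85 p [ 0.5501  0.102  -0.0286] rail -0.0892 0.0006 jaw yaw -161.63 fing [ 0.019 -0.088 -0.996] F [-1.1 -0.1 -0.8] w 4.0641337755035426e-05
```

Now slow approach to contact.

>>> {"name": "jog_arm", "arguments": {"moves": [[[0, 0, 0, 0.015, -0.045, 0, -1], [0, 0, 0, 0.015, -0.045, 0, -1], [0, 0, 0, 0.015, -0.045, 0, -1], [0, 0, 0, 0.015, -0.045, 0, -1]]]}}

```text
time: 9.35
tool_pos: [0.5534, 0.0943, -0.0286]
orientation: [0.389, -0.437, -0.553, 0.593]
contact_force: [-2.3, 3.9, 1.0]
width: 0.0005
```

Run:
```python
from h import *
s=st()
a=get_image('scene')
crop(a,160,130,480,350,2.5,'pics/g1.png')
crop(get_image('top'),170,130,490,330,2.5,'pics/g2.png')
```

```text
t 9.35 p [ 0.5534  0.0943 -0.0286] rail -0.0809 0.0014 jaw yaw -161.6 fing [ 0.021 -0.086 -0.996] F [-2.3  3.9  1. ] w 0.0005382813421023134
```

View pics/g1.png

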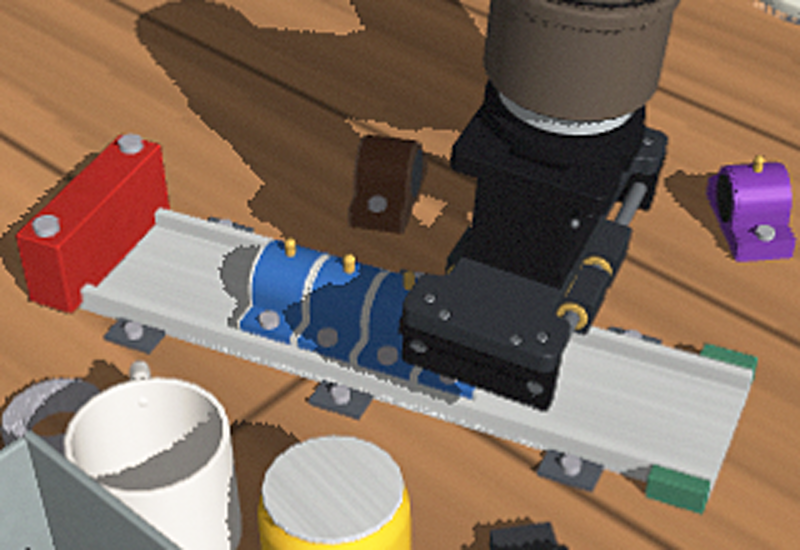

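View pics/g2.png

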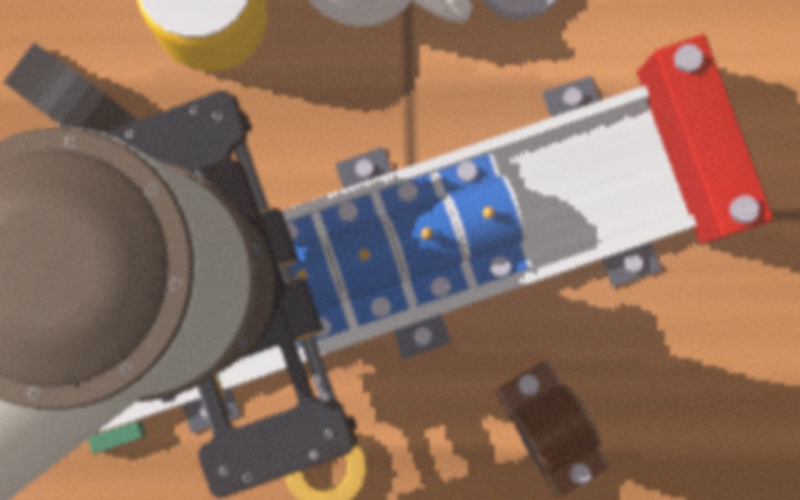

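>>> {"name": "jog_arm", "arguments": {"moves": [[[0, 0, 0, 0.015, -0.055, 0, -1], [0, 0, 0, 0.02, -0.065, 0, -1], [0, 0, 0, 0.022, -0.075, 0, -1], [0, 0, 0, 0.022, -0.075, 0, -1], [0, 0, 0, 0.022, -0.075, 0, -1], [0, 0, 0, 0.022, -0.075, 0, -1], [0, 0, 0, 0.022, -0.075, 0, -1], [0, 0, 0, 0.022, -0.075, 0, -1]]]}}

```text
time: 10.45
tool_pos: [0.5623, 0.0721, -0.0285]
orientation: [0.389, -0.436, -0.556, 0.591]
contact_force: [-3.2, 5.1, 0.6]
width: 0.0005
```

Run:
```python
from h import *
s=st()
crop(get_image('scene'),160,130,480,350,2.5,'pics/g3.png')
crop(get_image('top'),170,130,490,330,2.5,'pics/g4.png')
```

```text
t 10.45 p [ 0.5623  0.0721 -0.0285] rail -0.057 0.0029 jaw yaw -161.38 fing [ 0.025 -0.079 -0.997] F [-3.2  5.1  0.6] w 0.00047893974439371676
```

View pics/g3.png

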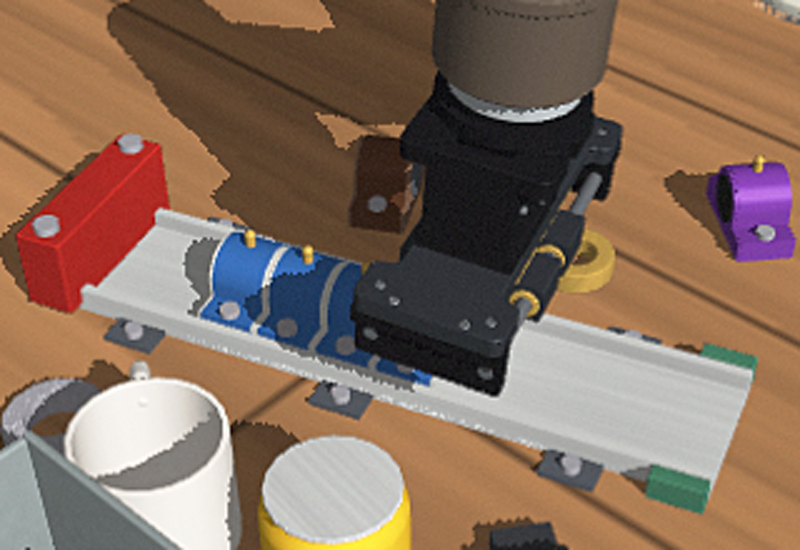

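View pics/g4.png

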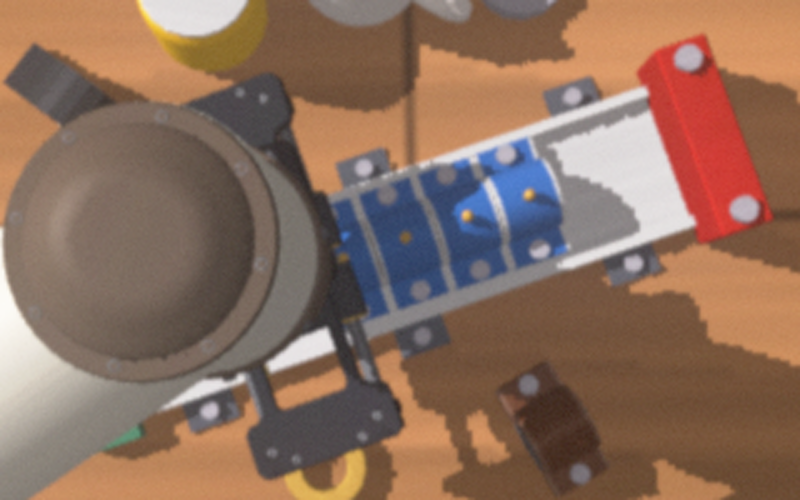

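>>> {"name": "jog_arm", "arguments": {"moves": [[[-0.02, -0.01, -0.01, 0.018, -0.065, 0, -1], [-0.02, -0.01, -0.01, 0.02, -0.08, 0, -1], [-0.02, -0.01, -0.01, 0.02, -0.08, 0, -1], [-0.02, -0.01, -0.01, 0.02, -0.08, 0, -1], [-0.02, -0.01, -0.01, 0.02, -0.08, 0, -1], [-0.02, -0.01, -0.01, 0.02, -0.08, 0, -1], [-0.02, -0.01, -0.01, 0.02, -0.08, 0, -1], [-0.02, -0.01, -0.01, 0.02, -0.08, 0, -1], [-0.02, -0.01, -0.01, 0.02, -0.08, 0, -1], [-0.02, -0.01, -0.01, 0.02, -0.08, 0, -1], [-0.02, -0.01, -0.01, 0.02, -0.08, 0, -1]]]}}

```text
time: 11.92
tool_pos: [0.5746, 0.0351, -0.0286]
orientation: [0.383, -0.444, -0.554, 0.591]
contact_force: [-1.6, 4.9, 0.8]
width: 0.0006
```

Run:
```python
from h import *
s=st()
crop(get_image('top'),170,130,490,330,2.5,'pics/g5.png')
```

```text
t 11.925 p [ 0.5746  0.0351 -0.0286] rail -0.018 0.0032 jaw yaw -161.61 fing [ 0.039 -0.093 -0.995] F [-1.6  4.9  0.8] w 0.0005540907412441925
```

View pics/g5.png

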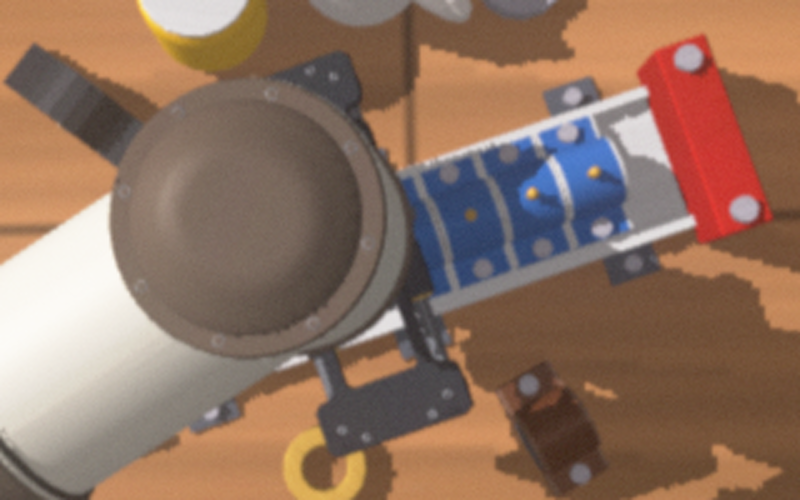

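>>> {"name": "jog_arm", "arguments": {"moves": [[[0, 0, -0.01, 0.018, -0.065, 0, -1], [0, 0, 0, 0.02, -0.075, 0, -1], [0, 0, 0, 0.02, -0.075, 0, -1], [0, 0, 0, 0.02, -0.075, 0, -1], [0, 0, 0, 0.02, -0.075, 0, -1], [0, 0, 0, 0.02, -0.075, 0, -1], [0, 0, 0, 0.018, -0.06, 0, -1]]]}}

```text
time: 12.85
tool_pos: [0.5817, 0.0135, -0.0286]
orientation: [0.382, -0.443, -0.556, 0.59]
contact_force: [-2.5, 6.0, 1.3]
width: 0.0007
```

Run:
```python
from h import *
s=st()
crop(get_image('top'),290,130,490,280,4,'pics/g6.png')
```

```text
t 12.85 p [ 0.5817  0.0135 -0.0286] rail 0.0047 0.0033 jaw yaw -161.47 fing [ 0.041 -0.09  -0.995] F [-2.5  6.   1.3] w 0.0007248381408940465
```

View pics/g6.png

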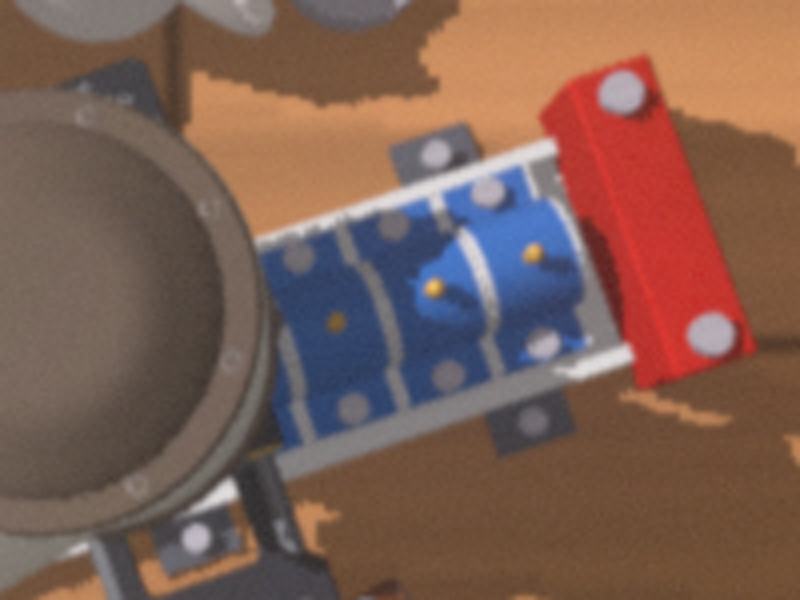

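>>> {"name": "jog_arm", "arguments": {"moves": [[[0, 0, 0, 0.015, -0.05, 0, -1], [0, 0, 0, 0.015, -0.05, 0, -1], [0, 0, 0, 0.015, -0.05, 0, -1], [0, 0, 0, 0.015, -0.05, 0, -1]]]}}

```text
time: 13.4
tool_pos: [0.5844, 0.0052, -0.0286]
orientation: [0.382, -0.442, -0.557, 0.59]
contact_force: [-2.1, 6.0, 1.5]
width: 0.0006
```

Run:
```python
from h import *
s=st()
```

```text
t 13.4 p [ 0.5844  0.0052 -0.0286] rail 0.0134 0.0033 jaw yaw -161.39 fing [ 0.042 -0.089 -0.995] F [-2.1  6.   1.5] w 0.0005564728078824697
```

>>> {"name": "jog_arm", "arguments": {"moves": [[[0, 0, 0, 0.013, -0.045, 0, -1], [0, 0, 0, 0.013, -0.045, 0, -1]]]}}

```text
time: 13.65
tool_pos: [0.5856, 0.0017, -0.0286]
orientation: [0.382, -0.442, -0.557, 0.59]
contact_force: [-2.0, 6.2, 1.1]
width: 0.0005
```

Run:
```python
from h import *
s=st()
crop(get_image('top'),290,130,490,280,4,'pics/g7.png')
```

```text
t 13.65 p [ 0.5856  0.0017 -0.0286] rail 0.0171 0.0033 jaw yaw -161.34 fing [ 0.042 -0.088 -0.995] F [-2.   6.2  1.1] w 0.0004803474496357893
```

View pics/g7.png

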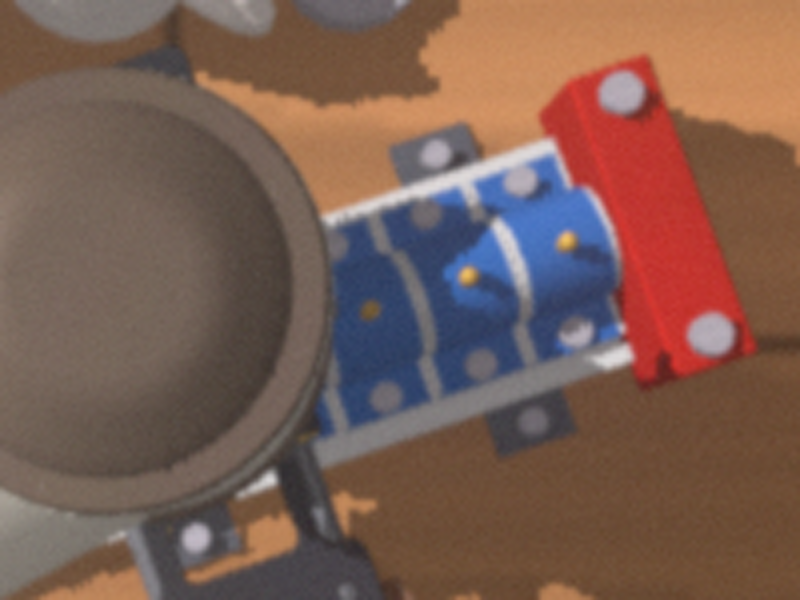

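Nearly there (front foot edge ≈(622,325), stop's foot ≈(627,325)).

>>> {"name": "jog_arm", "arguments": {"moves": [[[0, 0, 0, 0.01, -0.035, 0, -1], [0, 0, 0, 0.01, -0.035, 0, -1]]]}}

```text
time: 13.95
tool_pos: [0.5858, 0.0014, -0.0287]
orientation: [0.382, -0.442, -0.558, 0.589]
contact_force: [-6.4, 13.3, 3.9]
width: 0.0005
```

Run:
```python
from h import *
s=st()
```

```text
t 13.95 p [ 0.5858  0.0014 -0.0287] rail 0.0175 0.0034 jaw yaw -161.34 fing [ 0.042 -0.085 -0.996] F [-6.4 13.3  3.9] w 0.0004865645596423064
```

>>> {"name": "jog_arm", "arguments": {"moves": [[[0, 0, 0, -0.01, 0.03, 0, -1], [0, 0, 0, -0.03, 0.1, 0, -1], [0, 0, 0, -0.1, 0.3, 0, -1], [0, 0, 0, -0.16, 0.5, 0, -1], [0, 0, 0, -0.16, 0.5, 0.1, -1], [0, 0, 0, 0, 0, 0.8, -1], [0, 0, 0, 0, 0, 1, -1], [0, 0, 0, 0, 0, 1, -1], [0, 0, 0, -0.6, 0.7, 0.5, -1], [0, 0, 0, -0.6, 0.7, 0.5, -1], [0, 0, 0, -0.6, 0.7, 0, -1], [0, 0, 0, 0, 0, 0, -1]]]}}

```text
time: 15.45
tool_pos: [0.4648, 0.1846, 0.172]
orientation: [0.382, -0.441, -0.556, 0.591]
contact_force: [-0.1, -0.0, 0.1]
width: 0.0002
```

Run:
```python
from h import *
s=st()
a=get_image('top');crop(a,170,130,490,330,2.5,'pics/h1.png');cv2.imwrite('pics/h1f.png',a[:,:,::-1])
b=get_image('scene');crop(b,160,160,480,400,2.5,'pics/h2.png')
```

```text
t 15.45 p [0.4648 0.1846 0.172 ] rail -0.1941 -0.055 jaw yaw -161.28 fing [ 0.039 -0.089 -0.995] F [-0.1 -0.   0.1] w 0.00016832877673507066
```

View pics/h1.png

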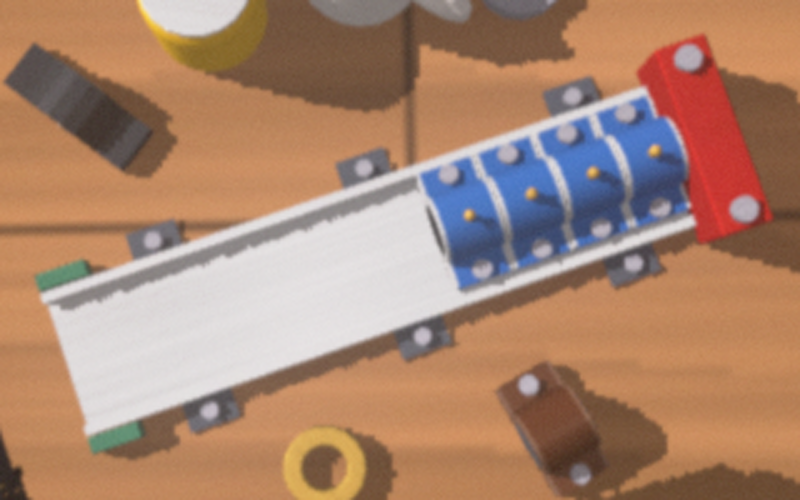

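View pics/h2.png

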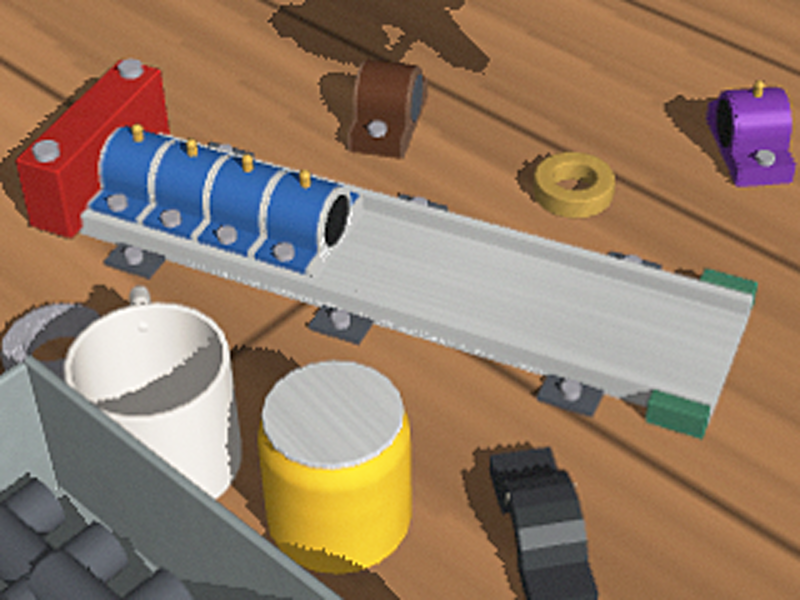

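Run:
```python
from h import *
a=cv2.imread('pics/h1f.png')[:,:,::-1];crop(a,330,140,480,255,5,'pics/h3.png')
N=px2w('top',np.array([[470,215],[532,194],[593,173],[655,151]])/2.5+[170,130],.057);print(((N-o)@e).round(4),np.diff((N-o)@e))
```

```text
[0.0414 0.0771 0.1123 0.1483] [0.03564158 0.03521102 0.03599561]
```

View pics/h3.png

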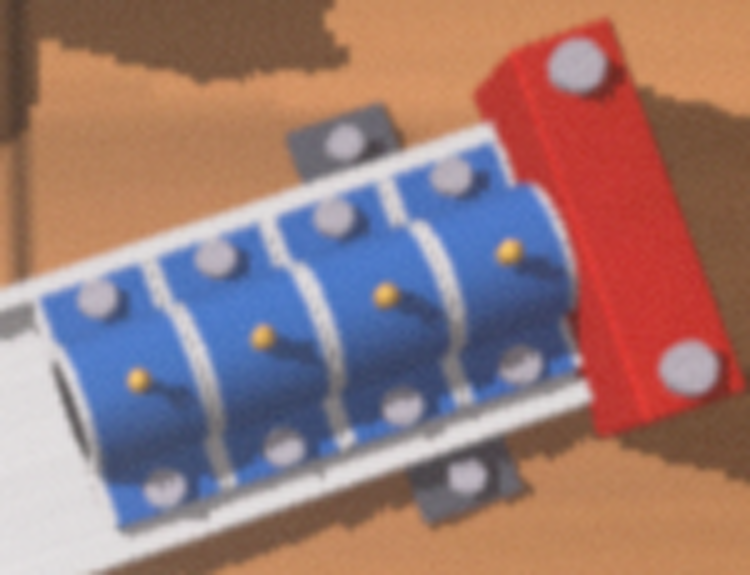

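Row tight, front block flush with the stop, hand clear.

```bash
python3 -c "
from rig import *
print(finish_job())"
```

```text
the job is handed in; nothing more can be done
None
```

I pushed the four blue blocks along the rail from the open end as one train, with the shut fingers low on the rear block. I stopped when the front block met the red stop. At that point the force rose from about 6 N to about 15 N and the row stopped moving. I then backed the hand straight out, raised it clear, and handed the job in at about 15.5 s.

**Last checks**
- **Row:** in both cameras the blocks look tight. Nipple spacing measured 35.6, 35.2 and 36.0 mm against 36 mm nominal, which is within reading error.
- **Stop:** the front block looks flush with the stop face.
- **Other things:** in the cropped final pictures, the things beside the rail look where they were. I compared them by eye and did not measure them; the split collar and the cup were partly out of view.
- **Force:** about 0 N at the end, with the hand off everything.

**What disagreed**
- **Height reading:** the reported tool height read about 37–39 mm lower than the cameras showed.
- **First approach:** because of that, the fingers went in too high and passed over the rear block's top. They may have brushed it at 1–2 N, but no block had moved in the pictures. I backed off, worked out the true height from the pictures, and pushed at the right level.
- **Rail length:** measured from the pictures, it came out about 5 mm short of the stated size, so I relied on contact force to find the stop.

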